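Feed a board carrier along the guide fence into the test unit

ROBOT

A 6-joint arm with a two-finger parallel gripper is mounted at the origin on the work surface. World frame = base frame: x ahead of the robot, y to its left, z up, the work surface at z = 0. Lengths are in m, angles in rad, forces in N, time in s.
With the tool pointing down it reaches from about 0.4 to 0.925 m from the base axis. Payload 3.4 kg.
Tool frame: the origin (TCP) lies between the finger pads; the fingertips stand 22 mm ahead of it and the grasp point (between the pads) lies 3 mm ahead of it; z points along the fingers, y is the direction in which the jaws open and shut (so a half turn about z gives the same grasp; the last joint's range is limited). The gripper opens to 85 mm and grips with 20 to 120 N. Pads are 22 mm wide; open, the fingers measure 114 mm over their backs; the gripper's body (76 mm by 85 mm) begins 54 mm behind the grasp point. The pads swing forward as they close: fully open they stand 13 mm farther back than shut.
Start: joints at [-1.361, 0.307, 1.506, -0, 1.328, -0.073], TCP at [0.16, -0.552, 0.215] pointing down, gripper open.
Joint ranges: [-3.12, 3.12], [-1.05, 2.28], [0.14, 2.33], [-1.42, 4.57], [0.1, 2.73], [-2.68, 2.68]. Speed limits (rad/s): [2.57, 2.57, 3.14, 3.14, 3.14, 3.14].

INTERFACE

Orientations are given as a unit quaternion [w, x, y, z].
In Python, from workcell import env gives the robot as it stands. The module is installed in compiled form; this text tells all that it offers. Calls block until the motion is done:
- env.move_ptp(position, orientation): joint-space move of the TCP to a pose.
- env.move_linear(position, attitude=None, max_speed=0.15, f_stop=None): straight line of the TCP; attitude=None keeps the orientation; max_speed is the mean speed in m/s. With f_stop (N) it stops when the force on the tool has changed by that much, and returns True; else False.
- env.move_j(angles): joint-space move.
- env.set_gripper(opening, f_grip=None): finger opening in m; f_grip is the grip in N (None keeps the last); returns when the fingers have stopped.
- env.dwell(seconds).
- env.inverse_kinematics(position, orientation): joint angles nearest the present ones, or None.
- env.get_state(): the state.
- env.grab_frame(name): name is "side" or "top" or "wrist"; returns a dict with "color" (400x640x3 uint8, red, green, blue), "K" (3x3 intrinsics, pixels), "distortion" ([k1, k2, p1, p2, k3] as OpenCV has them; the pictures are not rectified), "camera_from_world" (4x4, takes a point from world to camera coordinates). Camera axes: x right, y down, z forward; pixel columns grow to the right and rows downward; lengths in m; the calibration is good to about 2 mm. A picture is of the moment at which its call begins. There is no depth.
A pose or a line that the arm cannot do raises env.MotionError and nothing moves.
- env.close_job(): hands the job in, once; it reports no verdict.
Trained networks look in a picture, given as the dict that the camera call returned (one of the last four; its "shot" number tells which), for a name from the list of things; names that differ only in an ending like _2 or _b are one class to them, and where a whole thing is asked for, a point or a joint stands for the part that bears it (a point fixed in the world has none). Each returns a list of dicts, best first, with "score" (0 to 1); they miss things now and then, are a little off and sometimes report something else, mostly with a low value. They report only what shows in the picture. A call takes as long as a camera call. They do not tell look-alikes from the thing itself.
- env.boxes_of(picture, label): "location" ([column, row] in pixels, amid what is visible of it).
The state is a dict: "t": time; "joint_positions": joint angles; "dq": joint speeds; "effort": joint torques, N m; "eef_pos": TCP position; "tcp_rot": TCP orientation; "force": force on the tool from outside, world axes, zero at the start; "moment": the same for the moment, N m; "gripper_width": finger opening in m.
Only numpy, scipy, OpenCV 4.12 (cv2) and the standard library are available. Lean on these libraries where they do the work, as an engineer would, in place of code of your own. Each camera call takes 0.05 s, during which the arm holds its last target.

TASK

Take the orange push stick from the blue mat and use it to square the circuit-board carrier up against the black guide fence on the test unit's infeed deck, then feed it along the fence with the stick, its edge staying against the fence all the way, into the bay until it is fully home against the stop inside. Move the carrier with the stick alone, never touching it with the gripper. Then lay the stick back on the mat, standing on its sole, and leave the four other things around undisturbed.

Things in the scene. Friction and masses are not known exactly. Their poses are not given: they have to be found in the camera images.
- tester: Fixed board test unit: an aluminium infeed deck leading into a grey housing (180 x 165 mm, top 152 mm above the bench). Origin: at bench height, in the plane of the fence's face, at the mouth of the bay (front face of the housing). Its y axis is the feed direction (into the bay), its x axis points from the deck towards the fence, z up. All 'tester' figures below are in this frame.
- fence_start (a point): Foot of the guide fence at its end away from the bay; tester (0, -305, 24) mm, same axes. The black fence is a bar 20 mm thick and 18 mm high above the deck; its face lies in tester x = 0, looks to -x and runs straight on into the bay up to the stop. The deck's flat top is at tester z = 24 mm and covers x from -200 to 0, y from -335 to 0 mm, and runs on level inside the bay.
- bay_mouth (a point): Middle of the bay's opening at deck level; tester (-62, 0, 24) mm, same axes. The opening is 40 mm high (tester z 24 to 64) and, for the first 45 mm of depth, 125 mm wide (x from -125 to 0). Farther in, a black inner guide 18 mm high with a slanting lead-in (y from 45 to 73) narrows it to 87 mm (x from -87 to 0).
- bay_stop (a point): Point at deck level on the fixed stop wall inside the bay, which is tester y = 135 mm; tester (-42, 135, 24) mm, same axes. Here comes the middle of the carrier's front edge when it is fully home along the fence; the carrier's rear face is then 15 mm inside the mouth.
- carrier_center (a point): Centre of the carrier, 10 mm above its underside. A loose steel pallet 84 mm wide (its x) and 120 mm long (its y), plain and vertical-sided, 14 mm thick, bearing a green circuit board, 20 mm high in all; about 0.4 kg, slides easily (friction 0.3). It lies on the deck, off the fence, askew. Its y axis points to its front end, which enters the bay; its +x side goes against the fence.
- stick_handle (a point): Centre of the push stick's upright handle, 40 mm above the sole's underside; x points to the stick's tip, y to its left, z up; about 0.2 kg. The handle is 70 mm long (x -35 to 35), 22 mm wide, its top 62 mm above the underside. It stands on an orange sole 36 mm wide (y -18 to 18) and 16 mm thick, which runs from x = -45 to the tip.
- stick_tip (a point): Middle of the stick's flat push face at the front of the sole, 8 mm above the underside: 115 mm ahead of the handle's centre and 32 mm lower, same axes. On its left a hook 14 mm long and 10 mm wide (stick y from 8 to 18) reaches forward beyond the face, so that the tip catches the rear corner of a workpiece on the side away from a fence on the right.
- carrier_front_corner (a point): Front corner of the carrier on the fence side, 7 mm up: carrier x +42, y +60 mm from its centre.
- carrier_rear_corner (a point): Rear corner of the carrier on the fence side, 7 mm up: carrier x +42, y -60 mm from its centre.
- mat: Fixed blue mat on the bench, 300 (its x) by 250 (its y) by 3 mm thick. Origin: centre of its underside, on the bench.
- valve_block_center (a point): Bystander on the mat: black pneumatic valve block with three blue taps, 90 (its x) x 40 x 48 mm high; point half-way up at its centre.
- nozzle_case_center (a point): Bystander on the mat: grey and white nozzle case, 100 (its x) x 44 x 40 mm high; point half-way up at its centre.
- motor_center (a point): Bystander beyond the fence: small black servo motor lying on the bench, 52 (its x) x 138 (its y) x 51 mm high; the point is 26 mm up.
- vacuum_meter_center (a point): Bystander on the bench by the deck's edge on the robot's side: aluminium vacuum meter box, 80 (its x) x 110 (its y) x 48 mm high; point at its centre, 21 mm up.
Mind the look-alikes: they are no part of the job. There is more than one size of the part that bears carrier_center; the job needs the middle-sized.

How it is judged:
On the way, in this order (a step that is already met when the one before it is completed fails the run):
1. the carrier lies square against the fence, still short of the bay: both its fence-side corners within 4 mm of the fence face (x of each of carrier_front_corner, carrier_rear_corner in the frame of tester above -0.004 m and y of carrier_front_corner in the frame of tester below 0 m), for 0.1 s.
2. the carrier is fully home: its front within 4 mm of the stop (y of carrier_front_corner in the frame of tester above 0.131 m), for 0.1 s.
At the end, for the whole second after the job is handed in: The carrier is in the bay with its front within 4 mm of the stop, flat on the deck, both fence-side corners within 4 mm of the fence; the stick is released and stands on its sole on the mat, its handle's centre over the mat; the four bystanders are within 20 mm of where they were (y of carrier_front_corner in the frame of tester above 0.131 m and x of each of carrier_front_corner, carrier_rear_corner in the frame of tester above -0.004 m and height (world z) of carrier_center below 0.038 m and x of stick_handle in the frame of mat between -0.15 and 0.15 m and y of stick_handle in the frame of mat between -0.125 and 0.125 m and height (world z) of stick_handle below 0.047 m and angle between stick_handle's own z axis and vertical below 0.1 rad and distance of each of valve_block_center, nozzle_case_center, motor_center, vacuum_meter_center from where it was at the start of the episode below 0.02 m); the robot touches nothing.
It fails at once if the gripper or arm touches the carrier (contact force between any of the fingers, the arm and carrier above 0.5 N).
It fails at once if the carrier is off the fence (a fence-side corner more than 5 mm away) once its front is within 40 mm of the mouth or inside (y of carrier_front_corner in the frame of tester above -0.04 m and x of any of carrier_front_corner, carrier_rear_corner in the frame of tester below -0.005 m).
It fails at once if a bystander is pushed more than 20 mm or tipped over (distance of any of valve_block_center, nozzle_case_center, motor_center, vacuum_meter_center from where it was at the start of the episode above 0.02 m or angle between any of valve_block_center, nozzle_case_center, motor_center, vacuum_meter_center's own z axis and vertical above 0.5 rad).
It also fails if it takes over 64 s, if anything falls off the work surface, if the arm or the gripper's body presses on something with over 40 N, if the wrist force passes 120 N, or if a joint passes its speed limit or range.

## Working session

There is one attempt and no reset: what is moved stays moved. The work goes in short steps, each a Python script; the robot and the scene stay as the last script left them, time stands still between calls to the robot, and variables do not carry over. Pictures are saved under pics/ and viewed, and the job is handed in when it is done.

```bash
mkdir -p pics; ls; cat > h.py <<'E'
import numpy as np, cv2, pickle
from workcell import env
def grab(n, tag):
    f=env.grab_frame(n); cv2.imwrite(f'pics/{tag}.png', f['color'][:,:,::-1]); pickle.dump({k:f[k] for k in ('K','distortion','camera_from_world')},open(f'pics/{tag}.pkl','wb')); return f
def back(f,uv,z):
    K=np.array(f['K'],float);d=np.array(f['distortion'],float);T=np.array(f['camera_from_world'])
    p=cv2.undistortPoints(np.array(uv,float).reshape(-1,1,2),K,d,criteria=(3,50,1e-9)) if 0 else cv2.undistortPoints(np.array(uv,float).reshape(-1,1,2),K,d)
    p=p.reshape(-1,2); r=np.c_[p,np.ones(len(p))]@T[:3,:3]; c=-T[:3,:3].T@T[:3,3]
    s=(np.broadcast_to(z,len(p))-c[2])/r[:,2]
    return c+r*s[:,None]
def proj(f,P):
    T=np.array(f['camera_from_world']);rv=cv2.Rodrigues(T[:3,:3])[0]
    return cv2.projectPoints(np.array(P,float).reshape(-1,1,3),rv,T[:3,3],np.array(f['K'],float),np.array(f['distortion'],float))[0].reshape(-1,2)
E
cat > a.py <<'E'
from h import *
for n in ('top','side'):
    f=grab(n,n+'0')
    print(n,f['K'],f['distortion'],f['camera_from_world'])
    for l in ['tester','carrier_center','stick_handle','stick_tip','mat','valve_block_center','nozzle_case_center','motor_center','vacuum_meter_center','fence_start','bay_mouth','carrier_front_corner','carrier_rear_corner']:
        try: print(l,[(np.round(b['location']).tolist(),round(b['score'],2)) for b in env.boxes_of(f,l)])
        except Exception as e: print(l,e)
print(env.get_state())
E
python3 a.py; ls pics
```

```text
pics
top [[520.73237883   0.         321.77461485]
 [  0.         520.73237883 198.36320763]
 [  0.           0.           1.        ]] [-0.05721947  0.          0.          0.          0.        ] [[ 0.01947434 -0.99975847  0.0101854  -0.09266759]
 [-0.99139583 -0.02062835 -0.12926243  0.56558491]
 [ 0.12944132 -0.00758046 -0.99155811  1.37577918]
 [ 0.          0.          0.          1.        ]]
tester [([245.0, 190.0], 0.71)]
carrier_center [([175.0, 289.0], 0.81), ([303.0, 104.0], 0.73), ([275.0, 186.0], 0.59)]
stick_handle [([431.0, 220.0], 0.71)]
stick_tip [([431.0, 218.0], 0.97), ([264.0, 263.0], 0.44)]
mat [([439.0, 243.0], 0.75)]
valve_block_center [([462.0, 225.0], 0.97)]
nozzle_case_center [([404.0, 241.0], 0.92)]
motor_center [([256.0, 141.0], 0.83)]
vacuum_meter_center [([263.0, 265.0], 0.88)]
fence_start [([245.0, 193.0], 0.68)]
bay_mouth [([243.0, 193.0], 0.63)]
carrier_front_corner [([171.0, 287.0], 0.9), ([302.0, 105.0], 0.78), ([278.0, 186.0], 0.73)]
carrier_rear_corner [([276.0, 188.0], 0.93), ([176.0, 287.0], 0.62), ([305.0, 109.0], 0.6)]
side [[393.87186114   0
[... 1104 characters left out ...]
oint_positions': array([-1.36149691e+00,  3.06806577e-01,  1.50639872e+00, -9.06073539e-06,
        1.32840980e+00, -7.34755094e-02]), 'dq': array([-0.00221064, -0.00070106, -0.00133798, -0.00041826, -0.00085711,
        0.00015572]), 'effort': array([-1.76800982e-04, -4.57477462e+01, -2.52325791e+01, -8.82398172e-05,
        9.46652690e-04,  3.85666086e-07]), 'eef_pos': array([ 0.16042444, -0.55216969,  0.21470161]), 'tcp_rot': array([-1.08952138e-05,  9.90021279e-01,  1.40917944e-01, -5.14913952e-06]), 'force': array([ 0.20748989, -0.68887819,  0.29322328]), 'moment': array([-0.08483399,  0.0252684 , -0.03914723]), 'gripper_width': 0.08529894431634251}
side0.pkl
side0.png
top0.pkl
top0.png
```

View pics/top0.png

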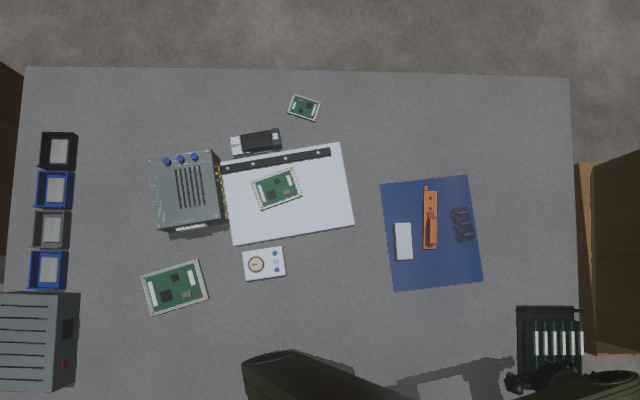

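View pics/side0.png

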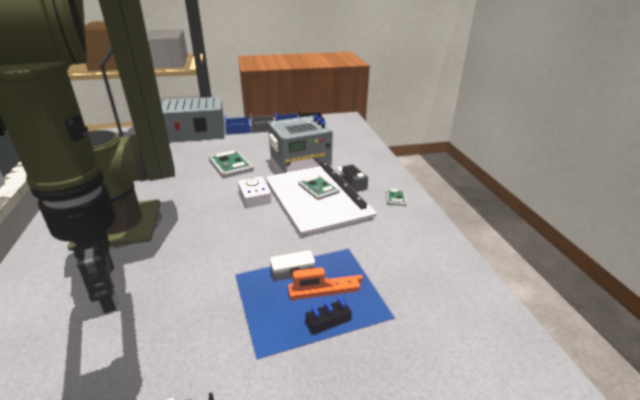

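```bash
python3 -c "
import cv2
a=cv2.imread('pics/top0.png')
cv2.imwrite('pics/t1.png',cv2.resize(a[130:300,150:350],None,fx=4,fy=3.5,interpolation=2)[:600])
cv2.imwrite('pics/t1.png',cv2.resize(a[140:290,170:350],None,fx=4,fy=4,interpolation=2))
cv2.imwrite('pics/t2.png',cv2.resize(a[170:310,350:530],None,fx=4,fy=4,interpolation=2))
"
```

```text
(no output)
```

View pics/t1.png

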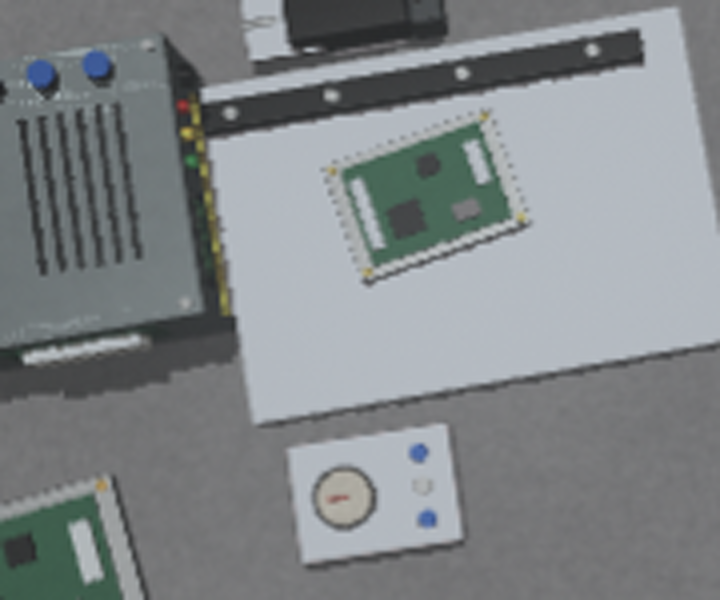

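View pics/t2.png

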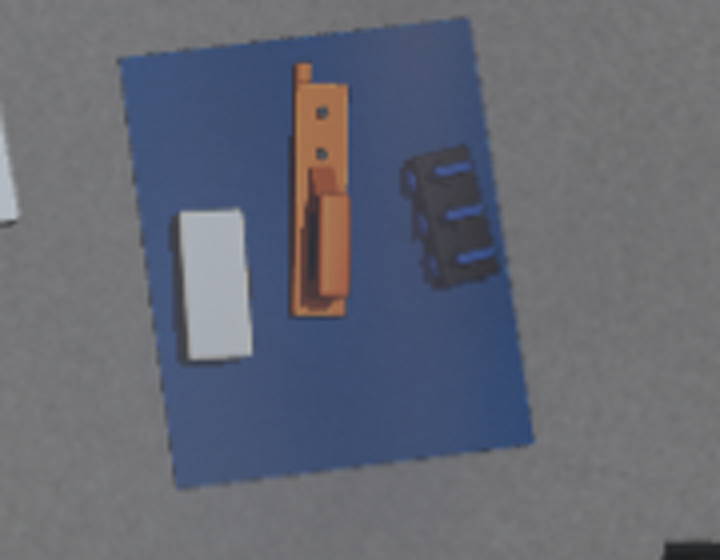

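```bash
cat > b.py <<'E'
import pickle; from h import *
f=pickle.load(open('pics/top0.pkl','rb'))
c1=lambda pts:[(170+(x+.5)/4-.5,140+(y+.5)/4-.5) for x,y in pts]
c2=lambda pts:[(350+(x+.5)/4-.5,170+(y+.5)/4-.5) for x,y in pts]
def show(n,uv,z): 
    P=back(f,uv,z); print(n,np.round(P*1000,1).tolist()); return P
D=show('deck RT,LB,RB',c1([(677,8),(255,424),(735,342)]),.024)
F=show('fence top near-edge R,L',c1([(643,60),(205,130)]),.042)
F2=show('fence foot R,L',c1([(643,66),(207,137)]),.024)
C=show('carrier FF,RF,RL,FL',c1([(327,168),(490,110),(528,220),(368,280)]),.036)
print([np.linalg.norm(C[i]-C[(i+1)%4]) for i in range(4)])
S=show('sole tipR, rearR, rearL, tipL, hooktipL',c2([(349,84),(345,317),(291,317),(297,84),(296,64)]),.019)
H=show('handle top',c2([(320,195),(350,195),(346,297),(318,296)]),.065)
M=show('mat',c2([(119,58),(467,18),(534,441),(177,488)]),.003)
N=show('case top',c2([(178,211),(242,208),(252,355),(188,360)]),.04)
V=show('valve',c2([(405,160),(465,147),(498,275),(435,288)]),.04)
E
python3 b.py
```

```text
deck RT,LB,RB [[729.2, -125.8, 24.0], [435.0, 155.5, 24.0], [497.4, -168.8, 24.0]]
fence top near-edge R,L [[687.8, -102.4, 42.0], [633.0, 194.9, 42.0]]
fence foot R,L [[687.5, -102.9, 24.0], [631.4, 196.7, 24.0]]
carrier FF,RF,RL,FL [[609.5, 111.5, 36.0], [652.0, 1.5, 36.0], [576.6, -26.3, 36.0], [533.4, 80.9, 36.0]]
[np.float64(0.11791559841346012), np.float64(0.08038360031446), np.float64(0.11563838786606094), np.float64(0.08206262509437476)]
sole tipR, rearR, rearL, tipL, hooktipL [[597.9, -399.5, 19.0], [437.2, -395.5, 19.0], [436.5, -358.4, 19.0], [597.2, -363.3, 19.0], [611.1, -362.7, 19.0]]
handle top [[516.0, -368.8, 65.0], [516.4, -388.9, 65.0], [448.7, -385.7, 65.0], [449.0, -367.1, 65.0]]
mat [[615.3, -241.7, 3.0], [649.1, -487.5, 3.0], [354.9, -529.8, 3.0], [319.4, -283.2, 3.0]]
case top [[505.7, -277.7, 40.0], [508.6, -321.1, 40.0], [409.9, -327.8, 40.0], [405.8, -284.7, 40.0]]
valve [[543.4, -432.5, 40.0], [553.1, -473.9, 40.0], [466.5, -495.1, 40.0], [457.0, -452.0, 40.0]]
```

```bash
cat >> h.py <<'E'
def quat(deg): t=np.radians(deg)/2; return [0,np.cos(t),np.sin(t),0]
def st(m=''):
    s=env.get_state(); t=s['tcp_rot']; print(m,'t',round(s['t'],2),'pos',np.round(s['eef_pos']*1000,1),'yaw',round(np.degrees(2*np.arctan2(t[2],t[1])),2),'F',np.round(s['force'],1),'M',np.round(s['moment'],2),'w',round(s['gripper_width'],4),'q',np.round(s['joint_positions'],2)); return s
E
cat > c.py <<'E'
from h import *
env.set_gripper(0.05,60)
st()
env.move_ptp([.470,-.3777,.17],quat(-1.6)); st()
f=grab('wrist','w1')
print([ (b['location'],b['score']) for b in env.boxes_of(f,'stick_handle')])
ax=np.array([np.cos(np.radians(-1.6)),np.sin(np.radians(-1.6))]);n=np.array([-ax[1],ax[0]]);h=np.array([.482,-.378])
P=[np.r_[h+a*ax+b*n,z] for a,b,z in [(.115,-.018,.019),(.115,.018,.019),(-.045,.018,.019),(-.045,-.018,.019),(.035,.011,.065),(.035,-.011,.065),(-.035,-.011,.065),(-.035,.011,.065)]]
uv=proj(f,P);print(uv.round(0).tolist())
im=f['color'][:,:,::-1].copy()
for u in uv: cv2.circle(im,tuple(int(x) for x in u.round()),3,(0,255,0),1)
cv2.imwrite('pics/w1m.png',im)
E
python3 c.py
```

```text
t 1.84 pos [ 160.4 -552.2  214.7] yaw 16.2 F [ 0.1  0.2 -0.5] M [-0.05 -0.   -0.01] w 0.0503 q [-1.36  0.31  1.51 -0.    1.33 -0.07]
 t 3.18 pos [ 469.5 -378.4  170.2] yaw -1.62 F [0.2 0.2 0.3] M [-0.05  0.02 -0.02] w 0.0501 q [-0.75  0.38  1.51 -0.    1.25  0.85]
[([317.4, 123.1], 0.72)]
[[336.0, 57.0], [300.0, 57.0], [302.0, 207.0], [333.0, 207.0], [306.0, 140.0], [330.0, 140.0], [329.0, 212.0], [307.0, 212.0]]
```

View pics/w1m.png

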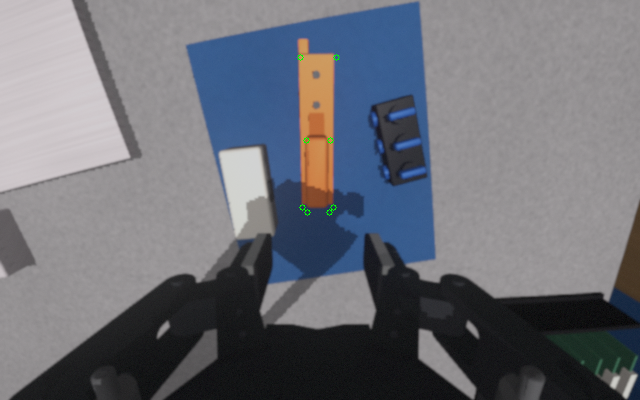

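The wrist picture shows the stick lying as computed (handle columns 305–330, rows 136–207; my marks are about 4 px low, i.e. ~3 mm). The case and valve block stand clear of the jaws, so I'll grasp.

```bash
cat > d.py <<'E'
from h import *
env.move_linear([.472,-.3785,.054],max_speed=.15,f_stop=8); st()
env.set_gripper(0.0,100); st('grip')
env.move_linear([.472,-.3785,.16]); st('up')
f=grab('wrist','w2')
E
python3 d.py
```

```text
t 4.21 pos [ 472.5 -379.2   54.7] yaw -1.62 F [ 0.3  0.2 -0.1] M [-0.01 -0.02 -0.02] w 0.0501 q [-0.75  0.5   1.64 -0.    1.    0.85]
grip t 4.74 pos [ 472.  -378.5   54.1] yaw -1.6 F [-0.1 -0.1 -0.9] M [-0.03  0.   -0.02] w 0.0001 q [-0.75  0.5   1.64 -0.    1.    0.85]
up t 5.6 pos [ 471.4 -378.   159.2] yaw -1.6 F [-0.2  1.2  0.5] M [-0.01  0.   -0.01] w -0.0001 q [-0.75  0.39  1.52 -0.    1.23  0.85]
```

View pics/w2.png

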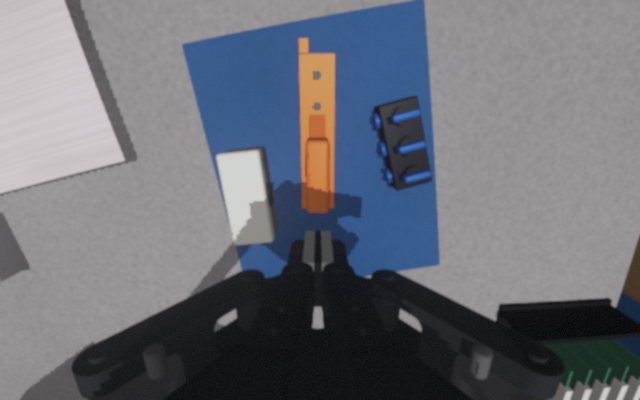

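```bash
cat > e.py <<'E'
import pickle; from h import *
f=pickle.load(open('pics/w2.pkl','rb'))
T=f['camera_from_world'];print('cam',(-T[:3,:3].T@T[:3,3]).round(4)); print(T[:3,:3].round(2))
print('fingertip proj',proj(f,[[.4714,-.378,.159-.022],[.4714,-.378,.159]]).round())
sh=lambda n,uv,z:print(n,(back(f,uv,z)*1000).round(1).tolist())
sh('mat',[(184,44),(424,1),(439,264)],.003)
sh('sole tipL,tipR',[(299,53),(335,53)],.019)
sh('handle top',[(307,138),(329,138),(328,212),(306,212)],.065)
E
python3 e.py
```

```text
cam [ 0.5415 -0.3789  0.3176]
[[-0.03 -1.   -0.  ]
 [-0.96  0.03  0.28]
 [-0.28  0.01 -0.96]]
fingertip proj [[319. 221.]
 [319. 234.]]
mat [[616.9, -243.3, 3.0], [649.2, -487.3, 3.0], [356.7, -527.4, 3.0]]
sole tipL,tipR [[600.5, -362.2, 19.0], [599.6, -397.2, 19.0]]
handle top [[522.1, -368.8, 65.0], [521.5, -388.2, 65.0], [452.3, -386.2, 65.0], [452.9, -365.2, 65.0]]
```

```bash
cat > e2.py <<'E'
from h import *
env.set_gripper(0.05,60)
env.move_linear([.480,-.3775,.054],max_speed=.2,f_stop=8); st()
f=grab('side','s1');g=grab('wrist','w3'); env.dwell(0.05)
a=f['color'][:,:,::-1][200:340,200:400]; cv2.imwrite('pics/s1z.png',cv2.resize(a,None,fx=4,fy=4,interpolation=2))
E
python3 e2.py
```

```text
t 6.87 pos [ 480.5 -377.9   54.5] yaw -1.59 F [ 0.4 -0.   0.3] M [0.04 0.05 0.02] w 0.0498 q [-0.74  0.51  1.62 -0.    1.01  0.86]
```

View pics/s1z.png

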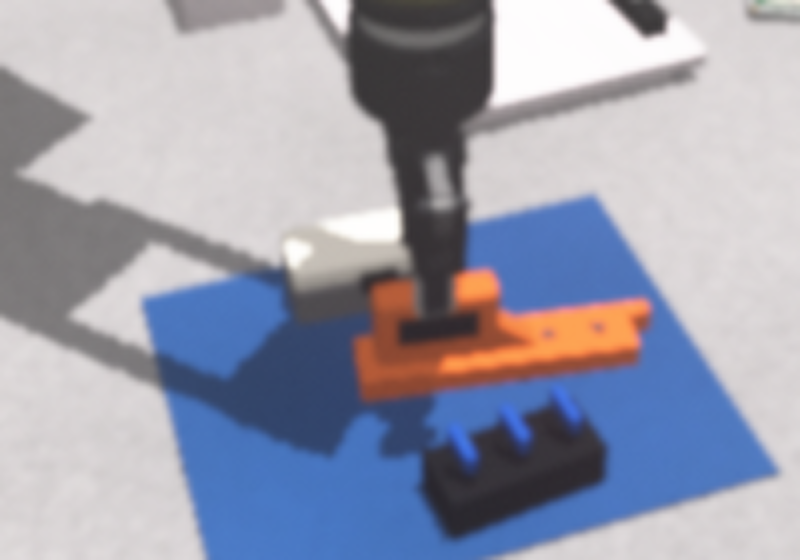

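View pics/w3.png

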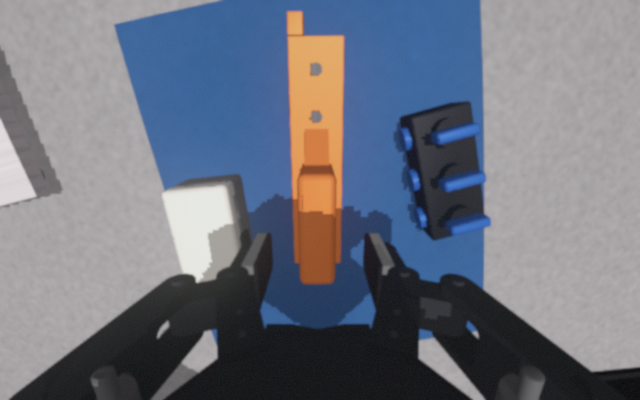

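```bash
cat > e3.py <<'E'
from h import *
env.move_linear([.486,-.3775,.050],max_speed=.1,f_stop=8)
env.set_gripper(0.015,60); st('grip')
f=grab('side','s2');g=grab('wrist','w4'); 
a=f['color'][:,:,::-1][200:340,200:400]; cv2.imwrite('pics/s2z.png',cv2.resize(a,None,fx=4,fy=4,interpolation=2))
E
python3 e3.py
```

```text
grip t 7.7 pos [ 485.9 -377.5   50. ] yaw -1.6 F [-0.4 -0.6 -1. ] M [ 0.03 -0.03 -0.06] w 0.0151 q [-0.73  0.52  1.62 -0.    1.    0.87]
```

View pics/s2z.png

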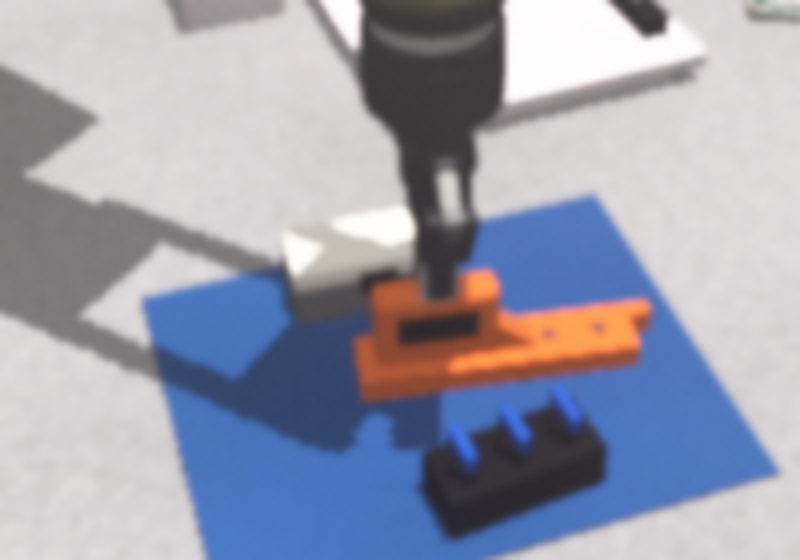

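View pics/w4.png

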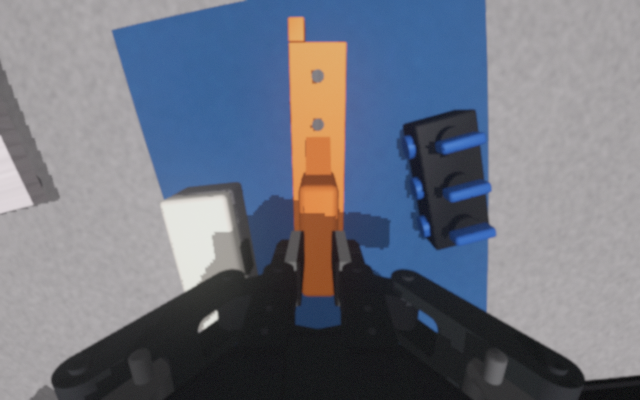

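```bash
cat > e4.py <<'E'
import pickle; from h import *
f=pickle.load(open('pics/s2.pkl','rb'))
for z in (.028,.05,.06,.07,.08): print(z,proj(f,[[.486,-.3975,z]]).round(1), (proj(f,[[.486,-.3975,z]])-200)*4)
print('handle top',((proj(f,[[.522,-.388,.065],[.452,-.386,.065],[.522,-.388,.019],[.6,-.397,.019]])-200)*4).round().tolist())
w=pickle.load(open('pics/w4.pkl','rb'))
for z in (.028,.05,.06,.07): print(z,proj(w,[[.486,-.385,z],[.486,-.37,z],[.497,-.385,z],[.497,-.37,z]]).round(0).tolist())
E
python3 e4.py; python3 -c "
import cv2
a=cv2.imread('pics/w4.png')
cv2.imwrite('pics/w4z.png',cv2.resize(a[160:320,220:420],None,fx=3.7,fy=3.7,interpolation=2))"
```

```text
0.028 [[310.  290.1]] [[439.83160806 360.50657087]]
0.05 [[309.9 282.8]] [[439.4647977  331.11802759]]
0.06 [[309.8 279.4]] [[439.29472781 317.50224193]]
0.07 [[309.8 275.9]] [[439.12251541 303.72142071]]
0.08 [[309.7 272.4]] [[438.94811886 289.77247363]]
handle top [[500.0, 290.0], [374.0, 305.0], [499.0, 351.0], [636.0, 342.0]]
0.028 [[330.0, 221.0], [308.0, 221.0], [330.0, 205.0], [308.0, 206.0]]
0.05 [[332.0, 234.0], [307.0, 234.0], [331.0, 217.0], [306.0, 217.0]]
0.06 [[333.0, 241.0], [307.0, 241.0], [332.0, 223.0], [306.0, 224.0]]
0.07 [[333.0, 249.0], [306.0, 249.0], [333.0, 230.0], [305.0, 231.0]]
```

View pics/w4z.png

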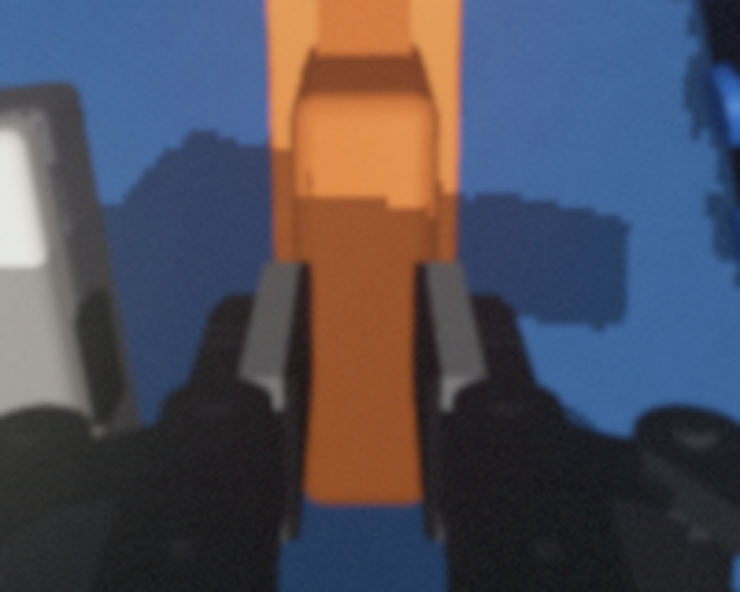

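Both cameras put the fingertips at z≈0.072–0.075 with the TCP reported at 0.050. They stand about 22 mm behind the reported TCP instead of ahead of it, so the jaws closed above the handle without touching anything. The mat checks out in the wrist camera, so the arm's kinematics are right and I'll simply go about 42 mm lower, guarded.

```bash
cat > e5.py <<'E'
from h import *
env.move_linear([.475,-.3772,.052],max_speed=.15)
env.set_gripper(0.05,100)
print(env.move_linear([.475,-.3772,.013],max_speed=.06,f_stop=5)); st()
f=grab('side','s3');g=grab('wrist','w5'); 
a=f['color'][:,:,::-1][200:340,200:400]; cv2.imwrite('pics/s3z.png',cv2.resize(a,None,fx=4,fy=4,interpolation=2))
E
python3 e5.py
```

```text
False
 t 9.28 pos [ 475.1 -377.3   13. ] yaw -1.6 F [-0.1 -0.7 -0. ] M [-0.01 -0.05 -0.03] w 0.0501 q [-0.74  0.56  1.67  0.    0.92  0.86]
```

View pics/s3z.png

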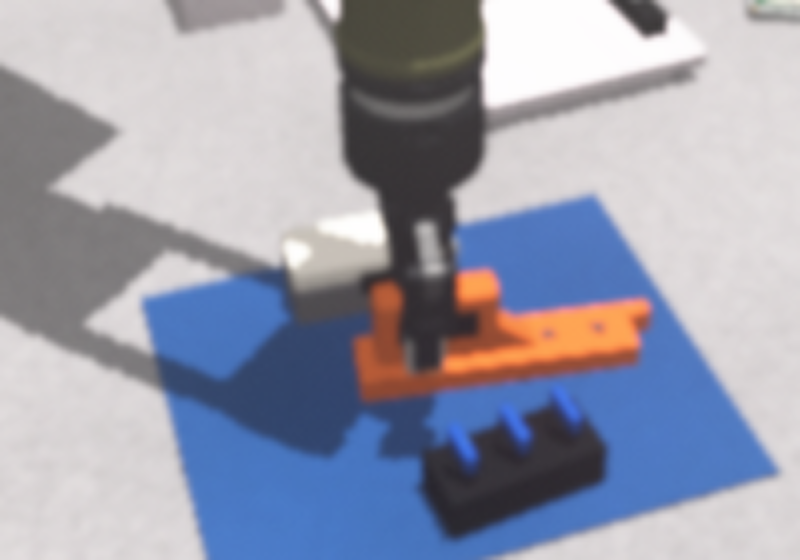

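View pics/w5.png

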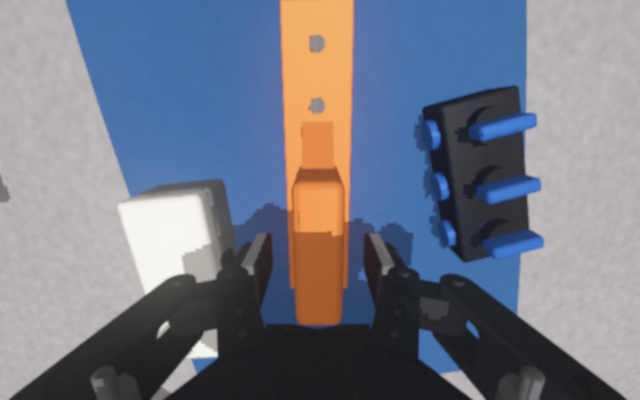

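```bash
cat > e6.py <<'E'
from h import *
env.set_gripper(0.0,100); st('grip')
E
python3 e6.py
cat > e7.py <<'E'
from h import *
s=env.get_state()
if s['gripper_width']>.015:
    p=s['eef_pos']; env.move_linear([p[0],p[1],.10],max_speed=.15); st('up')
    g=grab('wrist','w6');f=grab('side','s4')
E
python3 e7.py
```

```text
grip t 9.75 pos [ 475.2 -377.5   13.6] yaw -1.6 F [-0.1  0.2  3.4] M [ 0.09  0.11 -0.  ] w 0.0209 q [-0.74  0.56  1.67 -0.    0.92  0.86]
up t 10.48 pos [ 474.5 -376.8   99.1] yaw -1.6 F [-0.7 -0.4 -1.8] M [-0.05  0.07  0.03] w 0.0206 q [-0.74  0.45  1.59 -0.    1.1   0.86]
```

View pics/w6.png

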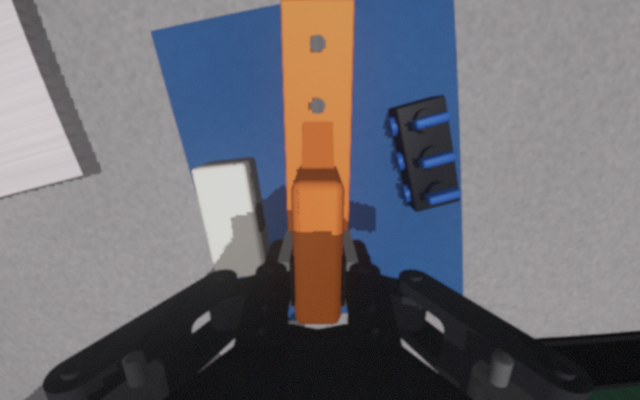

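View pics/s4.png

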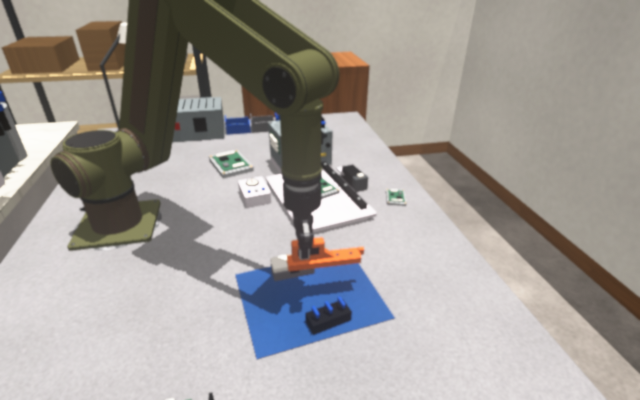

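```bash
cat > e8.py <<'E'
import pickle; from h import *
for t,zu,p,r in (('w5',.003,(475.1,-377.3),[(294,182),(343,182),(342,325),(296,325)]),('w6',.0885,(474.5,-376.8),[(294,181),(343,181),(342,322),(296,322)])):
    f=pickle.load(open(f'pics/{t}.pkl','rb'))
    P=back(f,r,zu+.062)*1000; print(t,P.round(1).tolist(),P.mean(0)[:2]-p)
f=pickle.load(open('pics/w6.pkl','rb'));P=back(f,[(353,2),(281,2),(350,225),(286,225)],.1045)*1000;print(P.round(1)[:,:2].tolist())
E
python3 e8.py
```

```text
w5 [[520.4, -368.3, 65.0], [519.8, -387.4, 65.0], [452.4, -386.9, 65.0], [453.0, -365.8, 65.0]] [11.30242959  0.18134832]
w6 [[520.0, -367.7, 150.5], [519.5, -386.9, 150.5], [453.1, -386.4, 150.5], [453.6, -365.2, 150.5]] [12.05726633  0.25227273]
[[597.0, -396.0], [597.9, -361.4], [482.2, -394.8], [483.2, -357.4]]
```

```bash
cat >> h.py <<'E'
PSI=np.radians(10.5);O=np.array([.632,.1973]);EX=np.array([np.cos(PSI),np.sin(PSI)]);EY=np.array([-np.sin(PSI),np.cos(PSI)])
def tw(x,y,z): return [*(O+x/1000*EX+y/1000*EY),z/1000]   # tester mm -> world m
def wt(P): d=np.atleast_2d(P)[:,:2]-O; return np.c_[d@EX,d@EY]*1000
def tcp(cx,ytip,under): return tw(cx,ytip-127,under+10.6)  # stick axis x, tip y, underside z
def stick(m=''):
    s=st(m); p=wt(s['eef_pos'])[0]; print('   stick x %.1f tip y %.1f under %.1f'%(p[0],p[1]+127,s['eef_pos'][2]*1000-10.6)); return s
YAW=100.5
E
cat > f1.py <<'E'
from h import *
p=env.get_state()['eef_pos']; env.move_linear([p[0],p[1],.15],max_speed=.2)
for P in (tcp(-165,-86,110),tcp(-165,-86,26),tcp(-76,-250,26),tcp(-76,15,26)):
    print(np.round(P,3),np.round(env.inverse_kinematics(P,quat(YAW)),2))
env.move_ptp(tcp(-165,-86,110),quat(YAW)); stick()
f=grab('top','t3');g=grab('wrist','w7')
E
python3 f1.py; python3 -c "
import cv2
a=cv2.imread('pics/t3.png')
cv2.imwrite('pics/t3z.png',cv2.resize(a[140:290,170:350],None,fx=4,fy=4,interpolation=2))"
```

```text
[ 0.509 -0.042  0.121] [-0.17  0.31  1.77 -0.    1.06 -0.35]
[ 0.509 -0.042  0.037] [-0.17  0.43  1.86 -0.    0.85 -0.35]
[ 0.626 -0.187  0.037] [-0.36  0.58  1.54 -0.    1.02 -0.54]
[0.578 0.073 0.037] [ 0.05  0.5   1.71 -0.    0.94 -0.13]
 t 12.26 pos [508.7 -42.8 120.1] yaw 100.43 F [-0.1  1.  -1.9] M [-0.03 -0.05  0.01] w 0.021 q [-0.17  0.31  1.77 -0.    1.06 -0.35]
   stick x -165.0 tip y -86.6 under 109.5
```

View pics/t3z.png

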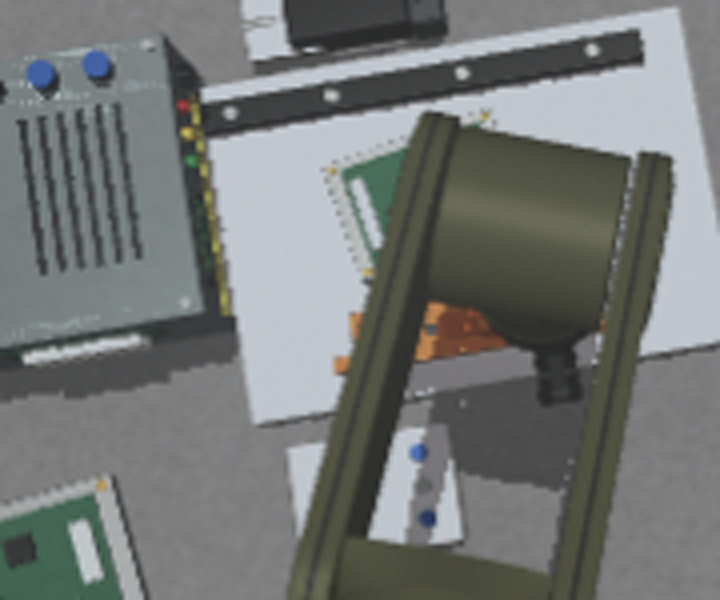

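View pics/w7.png

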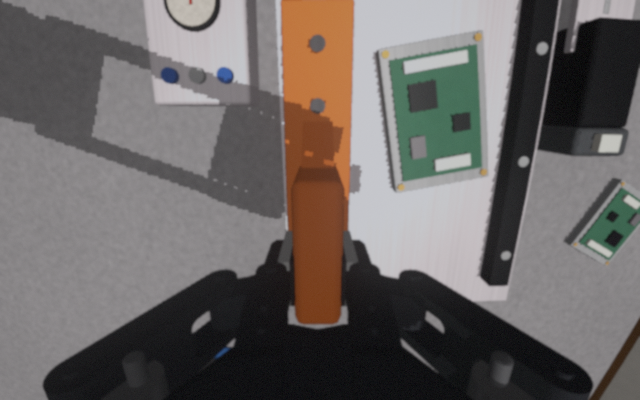

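```bash
python3 -c "
import cv2
a=cv2.imread('pics/w7.png')
cv2.imwrite('pics/w7z.png',cv2.resize(a[0:300,360:600],None,fx=2.6,fy=2,interpolation=2))"
cat > g1.py <<'E'
import pickle; from h import *
f=pickle.load(open('pics/w7.pkl','rb'))
P=back(f,[(525,0),(481,279)],.042);print(wt(P).round(1).tolist())
P=back(f,[(481,280),(507,300)],.024);print(wt(P).round(1).tolist())
C=back(f,[(379,52),(483,32),(490,177),(397,190)],.038);print('carrier FL FF RF RL',wt(C).round(1).tolist())
E
python3 g1.py
```

```text
[[-6.5, -56.3], [-4.4, -296.1]]
[[8.0, -309.0], [41.8, -334.8]]
carrier FL FF RF RL [[-116.0, -94.6], [-34.6, -78.7], [-10.9, -195.0], [-93.7, -206.9]]
```

View pics/w7z.png

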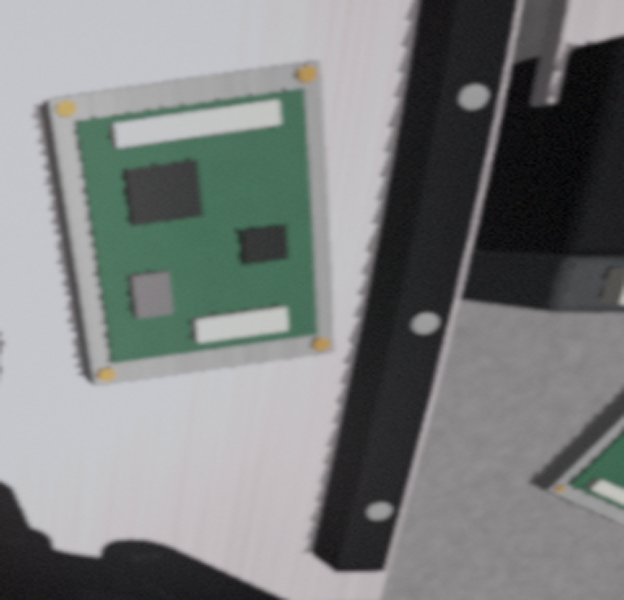

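```bash
cat > g1.py <<'E'
import pickle; from h import *
f=pickle.load(open('pics/w7.pkl','rb'))
print('foot',wt(back(f,[(519.6,0),(500,137),(480.4,275)],.024)).round(1).tolist())
print('topend',wt(back(f,[(489,285),(507,285)],.042)).round(1).tolist())
print('deck corner',wt(back(f,[(507,300)],.024)).round(1).tolist())
P=[tw(0,-60,24),tw(0,-305,24),tw(0,-305,42),tw(20,-305,42),tw(0,-60,42)];print(proj(f,P).round(1).tolist())
E
python3 g1.py
```

```text
foot [[0.9, -50.0], [1.3, -160.9], [6.2, -303.0]]
topend [[5.0, -303.1], [23.6, -303.5]]
deck corner [[41.8, -334.8]]
[[516.8, 13.4], [474.3, 276.8], [483.8, 286.7], [503.3, 286.3], [532.4, 5.7]]
```

```bash
cat > f2.py <<'E'
from h import *
print(env.move_linear(tcp(-160,-84,26),max_speed=.15,f_stop=10)); stick('down')
print(env.move_linear(tcp(-118,-84,26),max_speed=.06,f_stop=8)); stick()
print(env.move_linear(tcp(-90,-84,26),max_speed=.03,f_stop=7)); stick('pushed')
g=grab('wrist','w8'); f=grab('top','t4')
E
python3 f2.py; python3 -c "
import cv2
a=cv2.imread('pics/w8.png')
cv2.imwrite('pics/w8z.png',cv2.resize(a[0:300,260:600],None,fx=2.3,fy=2,interpolation=2))"
```

```text
True
down t 12.96 pos [511.8 -39.8  34.6] yaw 100.42 F [-0.8 -0.5  5.7] M [-0.04 -0.05  0.02] w 0.0207 q [-0.16  0.43  1.86 -0.    0.86 -0.34]
   stick x -161.4 tip y -84.2 under 24.0
True
 t 13.21 pos [512.2 -39.7  34.7] yaw 100.48 F [-0.5  0.2  4.5] M [-0.06  0.   -0.01] w 0.0208 q [-0.16  0.44  1.85 -0.    0.86 -0.34]
   stick x -161.0 tip y -84.2 under 24.1
True
pushed t 13.66 pos [512.2 -39.7  34.7] yaw 100.51 F [-0.7 -0.5  4.5] M [-0.06  0.03 -0.01] w 0.0208 q [-0.16  0.44  1.85 -0.    0.87 -0.34]
   stick x -161.0 tip y -84.2 under 24.1
```

View pics/w8z.png

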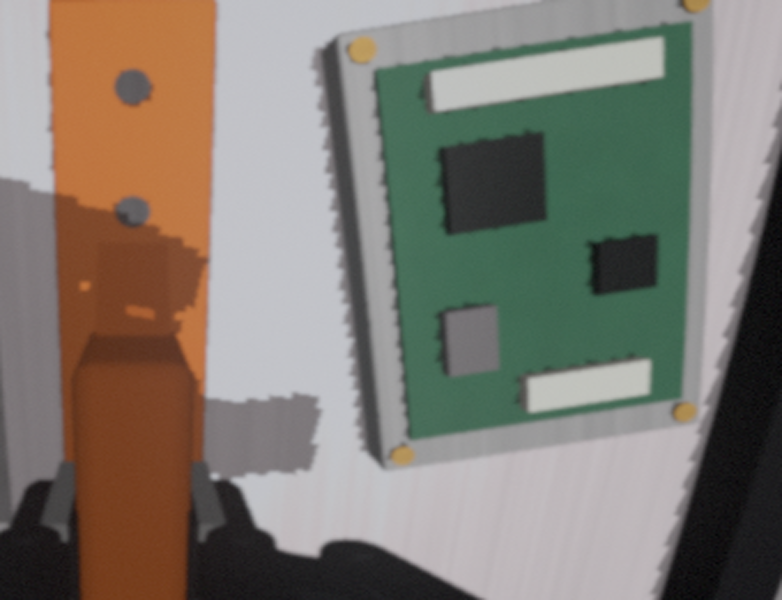

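```bash
cat > f3.py <<'E'
from h import *
env.move_linear(tcp(-158,-84,28),max_speed=.05); env.dwell(.15); stick('raised')
r=env.move_linear(tcp(-112,-84,27.5),max_speed=.06,f_stop=8); stick(r)
g=grab('wrist','w9')
E
python3 f3.py
```

```text
raised t 14.18 pos [514.6 -38.9  38.2] yaw 100.55 F [ 0.6  0.8 -2.1] M [-0.03  0.   -0.01] w 0.0211 q [-0.16  0.43  1.84 -0.    0.88 -0.34]
   stick x -158.5 tip y -83.8 under 27.6
False t 15.09 pos [560.5 -30.6  38.1] yaw 100.54 F [-0.1  0.3 -2.2] M [-0.1  -0.1   0.01] w 0.0211 q [-0.13  0.48  1.74 -0.    0.93 -0.31]
   stick x -111.8 tip y -84.0 under 27.5
```

View pics/w9.png

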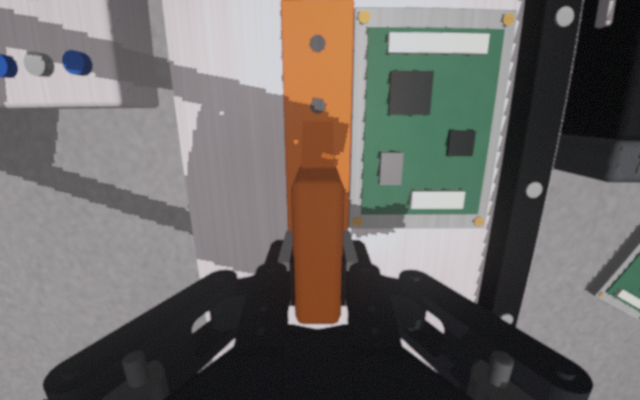

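```bash
cat > f4.py <<'E'
from h import *
r=env.move_linear(tcp(-88,-84,27.5),max_speed=.03,f_stop=7); stick(r)
env.dwell(.15); stick()
g=grab('wrist','w10'); 
E
python3 f4.py;python3 -c "
import cv2
a=cv2.imread('pics/w10.png')
cv2.imwrite('pics/w10z.png',cv2.resize(a[0:300,260:600],None,fx=2.3,fy=2,interpolation=2))"
```

```text
True t 15.69 pos [572.5 -28.1  37. ] yaw 100.64 F [-0.1 -0.7 -2.1] M [-0.05 -0.02  0.04] w 0.0209 q [-0.12  0.5   1.71 -0.    0.95 -0.3 ]
   stick x -99.6 tip y -83.8 under 26.4
 t 15.84 pos [571.6 -28.   36.5] yaw 100.63 F [-0.1 -0.1 -1.8] M [-0.02 -0.05 -0.04] w 0.0208 q [-0.12  0.5   1.71 -0.    0.95 -0.3 ]
   stick x -100.4 tip y -83.6 under 25.9
```

View pics/w10z.png

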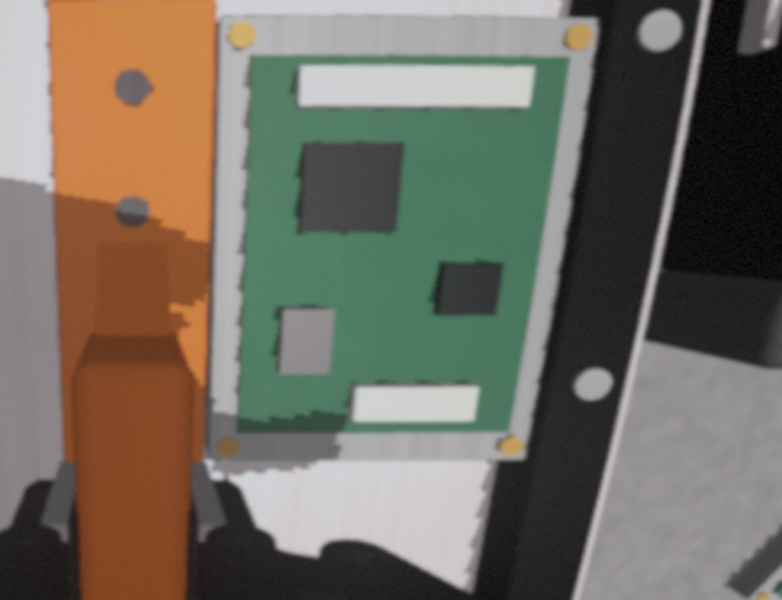

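```bash
cat > f5.py <<'E'
from h import *
for x in (-99.5,-98.5,-97.5):
    r=env.move_linear(tcp(x,-84,27),max_speed=.02); env.dwell(.1); s=stick(r)
    fx=s['force'][:2]@EX; print('Fx',round(fx,1))
    if fx<-5: break
g=grab('wrist','w11'); 
E
python3 f5.py;python3 -c "
import cv2
a=cv2.imread('pics/w11.png')
cv2.imwrite('pics/w11z.png',cv2.resize(a[0:300,260:600],None,fx=2.3,fy=2,interpolation=2))"
```

```text
False t 16.26 pos [572.6 -28.3  37.6] yaw 100.63 F [-0.2  0.1 -2. ] M [-0.04  0.06  0.06] w 0.0212 q [-0.12  0.5   1.71 -0.    0.96 -0.3 ]
   stick x -99.5 tip y -84.0 under 27.0
Fx -0.1
False t 16.61 pos [573.  -28.2  37.5] yaw 100.66 F [-2.8 -0.8 -2.5] M [-0.28  0.4   0.25] w 0.0209 q [-0.12  0.5   1.71 -0.    0.96 -0.3 ]
   stick x -99.1 tip y -84.0 under 26.9
Fx -2.9
False t 16.96 pos [573.3 -28.1  37.3] yaw 100.68 F [-4.3 -2.1 -2.1] M [-0.36  0.92  0.61] w 0.0209 q [-0.12  0.5   1.7  -0.01  0.96 -0.3 ]
   stick x -98.8 tip y -83.9 under 26.7
Fx -4.6
```

View pics/w11z.png

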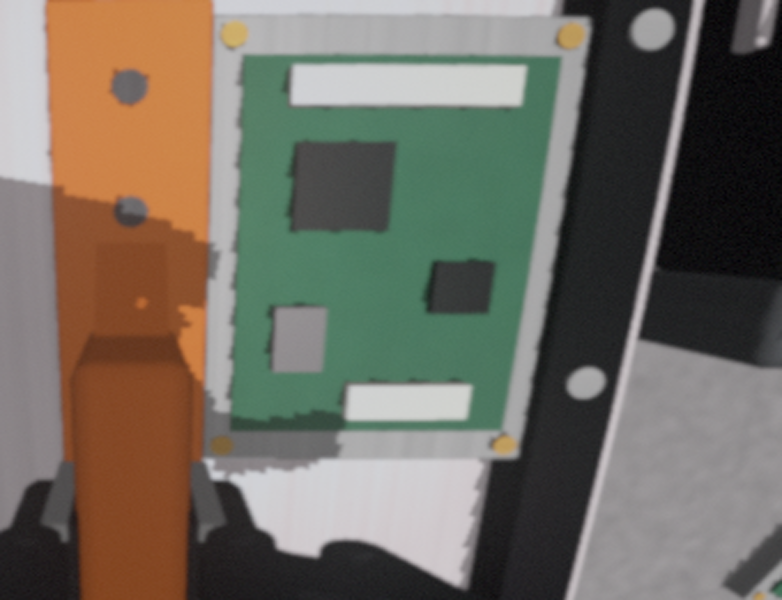

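```bash
cat > f6.py <<'E'
from h import *
import pickle
f=pickle.load(open('pics/w11.pkl','rb'));P=wt(back(f,[(260+218/2.3,16/2),(260+590/2.3,16/2),(260+520/2.3,458/2),(260+205/2.3,458/2)],.038));print(P.round(1).tolist())
env.move_linear(tcp(-125,-84,27),max_speed=.12)
env.move_linear(tcp(-125,-245,27),max_speed=.18)
env.move_linear(tcp(-79,-245,27),max_speed=.12); env.dwell(.1); stick()
g=grab('wrist','w12'); grab('top','t5')
E
python3 f6.py
```

```text
[[-80.4, -87.7], [1.0, -86.0], [3.8, -205.1], [-79.4, -205.8]]
 t 19.06 pos [ 620.7 -182.3   37.3] yaw 100.66 F [-0.4  1.3 -2.7] M [-0.13 -0.02  0.  ] w 0.0208 q [-0.35  0.58  1.54 -0.01  1.05 -0.53]
   stick x -80.3 tip y -244.2 under 26.7
```

View pics/w12.png

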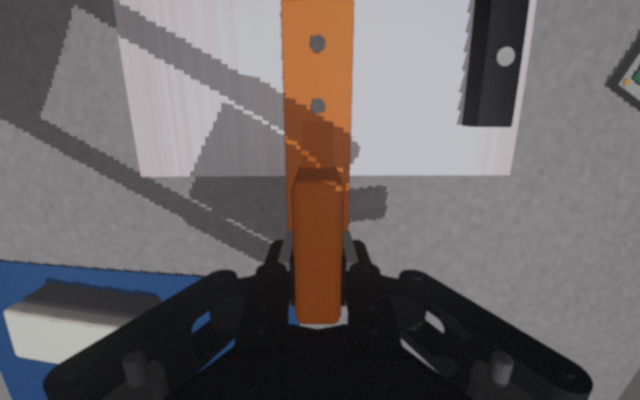

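View pics/t5.png

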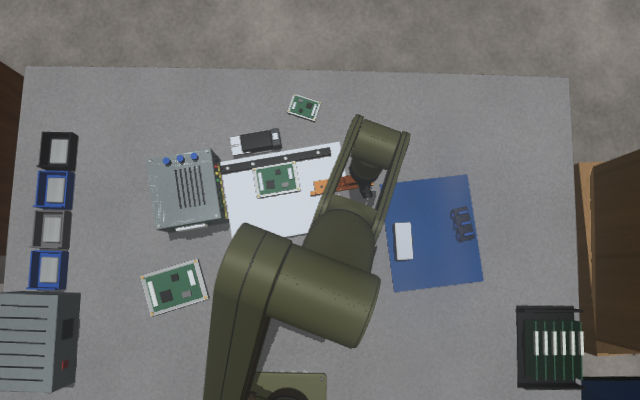

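```bash
cat > f7.py <<'E'
from h import *
b=np.array(env.get_state()['force'])
r=env.move_linear(tcp(-79,-214,27),max_speed=.1); 
r=env.move_linear(tcp(-79,-200,27),max_speed=.03,f_stop=3); stick(r)
y=wt(env.get_state()['eef_pos'])[0][1]+127
r=env.move_linear(tcp(-68,y-.5,27),max_speed=.02,f_stop=3.5); s=stick(r)
g=grab('wrist','w13'); grab('top','t6'); 
E
python3 f7.py; python3 -c "
import cv2
a=cv2.imread('pics/t6.png')
cv2.imwrite('pics/t6z.png',cv2.resize(a[140:290,170:350],None,fx=4,fy=4,interpolation=2))"
```

```text
False t 20.23 pos [ 613.9 -138.3   37.6] yaw 100.63 F [ 0.1 -0.1 -2. ] M [-0.04 -0.04  0.02] w 0.021 q [-0.28  0.56  1.58 -0.01  1.02 -0.47]
   stick x -79.0 tip y -199.7 under 27.0
True t 20.7 pos [ 620.6 -137.2   36.4] yaw 100.74 F [ 0.  -1.4 -1.6] M [-0.25 -0.05  0.01] w 0.0208 q [-0.28  0.57  1.56 -0.01  1.04 -0.46]
   stick x -72.1 tip y -199.8 under 25.8
```

View pics/t6z.png

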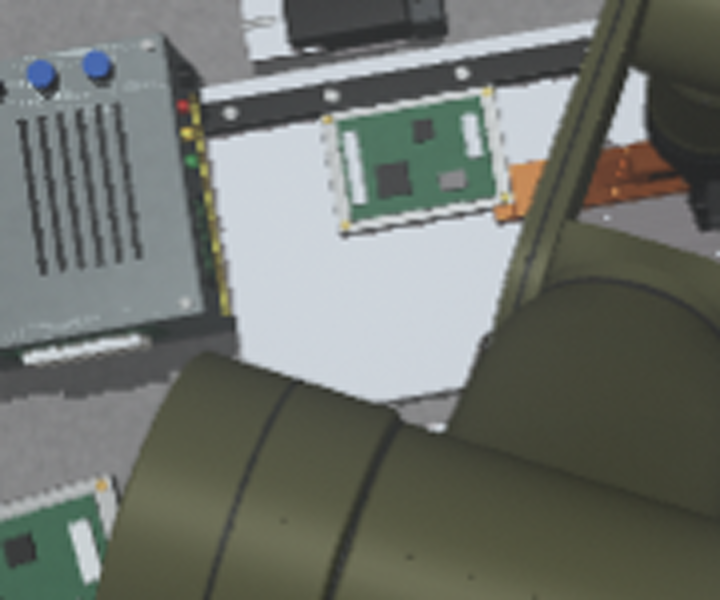

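View pics/w13.png

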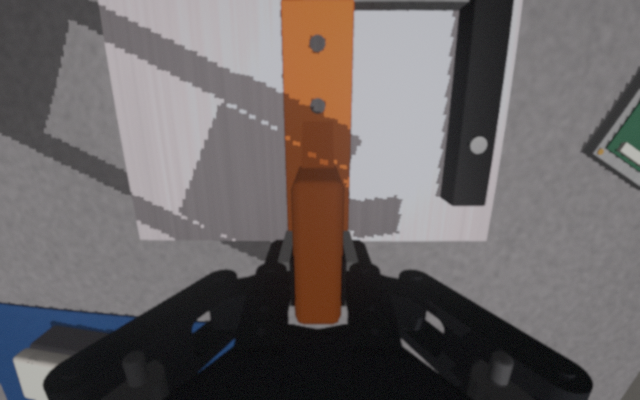

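```bash
cat > feed.py <<'E'
from h import *
import json,sys,os
def feed(ys,x,log=True,v=.05):
    for y in ys:
        env.move_linear(tcp(x,y,26.5),max_speed=v)
        s=env.get_state(); F=s['force'][:2]; fx=F@EX; fy=F@EY; p=wt(s['eef_pos'])[0]
        print('t%.1f cmd %.1f,%.1f act %.1f,%.1f z%.1f F %.1f %.1f %.1f'%(s['t'],x,y,p[0],p[1]+127,s['eef_pos'][2]*1000-10.6,fx,fy,s['force'][2]))
        x+= float(np.clip(.25*(fx+4),-.8,.8)) - .012*10
        if fy<-25 or fx<-25: print('STOP');break
    json.dump(x,open('x.json','w')); return x
if __name__=='__main__':
    x=json.load(open('x.json')) if os.path.exists('x.json') else -71.3
    a,b=float(sys.argv[1]),float(sys.argv[2])
    feed(np.arange(a,b+.1,10),x)
    grab('top',sys.argv[3]); g=grab('wrist',sys.argv[3]+'w')
E
python3 feed.py -198 -168 t7; python3 -c "
import cv2
a=cv2.imread('pics/t7.png')
cv2.imwrite('pics/t7z.png',cv2.resize(a[140:230,190:340],None,fx=5,fy=5,interpolation=2))"
```

```text
t21.1 cmd -71.3,-198.0 act -71.8,-198.1 z26.1 F -1.7 -2.1 -2.1
t21.4 cmd -70.8,-188.0 act -71.8,-186.7 z26.1 F -2.7 0.4 -2.5
t21.8 cmd -70.6,-178.0 act -71.6,-177.4 z26.2 F -3.2 -0.3 -2.6
t22.1 cmd -70.5,-168.0 act -71.5,-167.8 z26.3 F -5.7 -1.4 -2.0
```

View pics/t7z.png

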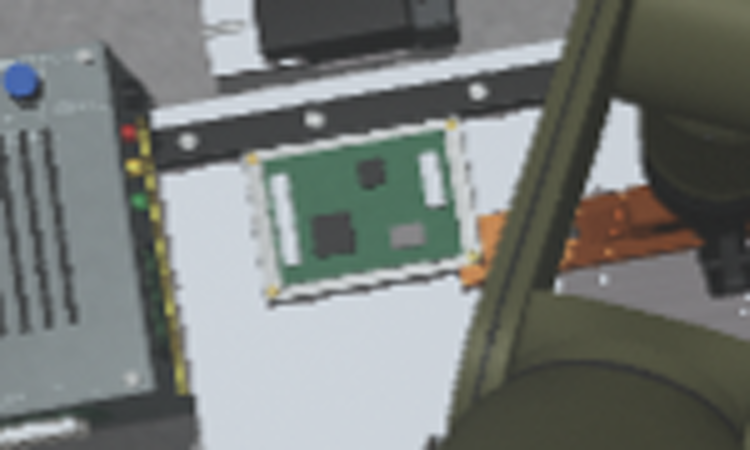

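```bash
sed -i 's/v=.05/v=.04/' feed.py; python3 feed.py -158 -88 t8; python3 -c "
import cv2
a=cv2.imread('pics/t8.png')
cv2.imwrite('pics/t8z.png',cv2.resize(a[140:230,190:340],None,fx=5,fy=5,interpolation=2))"
```

```text
t22.6 cmd -71.1,-158.0 act -71.6,-158.1 z26.3 F -4.9 -1.4 -1.8
t23.0 cmd -71.4,-148.0 act -71.7,-148.0 z26.3 F -4.3 -1.4 -3.1
t23.4 cmd -71.6,-138.0 act -71.9,-138.0 z26.4 F -4.2 -2.1 -2.4
t23.8 cmd -71.8,-128.0 act -72.0,-127.9 z26.4 F -4.4 -2.0 -2.6
t24.2 cmd -72.0,-118.0 act -72.1,-117.9 z26.4 F -4.6 -1.2 -3.0
t24.6 cmd -72.3,-108.0 act -72.3,-107.9 z26.4 F -4.1 -1.7 -3.2
t25.0 cmd -72.4,-98.0 act -72.4,-97.9 z26.4 F -4.8 -1.0 -2.8
t25.4 cmd -72.8,-88.0 act -72.6,-87.9 z26.4 F -4.6 -0.7 -2.9
```

View pics/t8z.png

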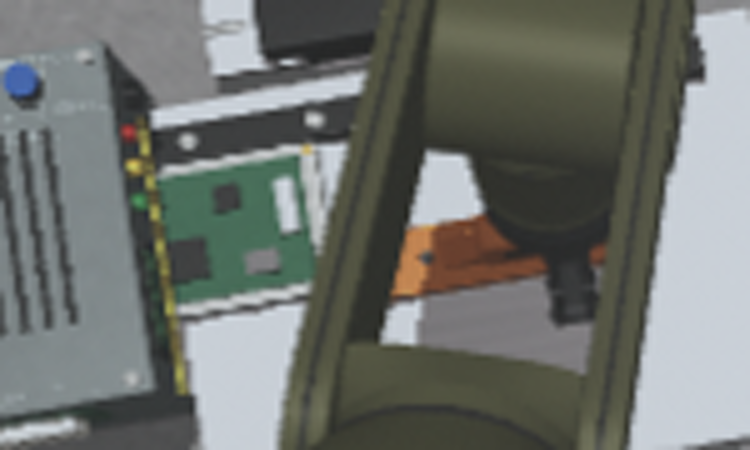

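View pics/t8w.png

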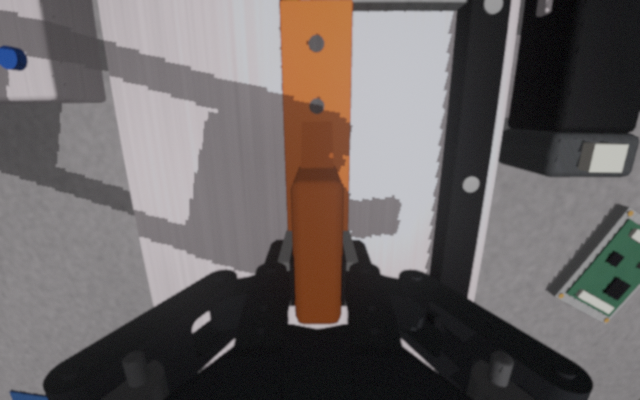

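Fed smoothly: about 4.5 N against the fence, carrier flush and its front entering the mouth (crop columns 160–320). Continuing.

```bash
python3 feed.py -78 2 t9
```

```text
t25.9 cmd -73.0,-78.0 act -72.9,-77.8 z26.5 F -2.5 -0.2 -3.2
t26.3 cmd -72.8,-68.0 act -72.9,-67.9 z26.4 F -4.3 -0.5 -3.1
t26.7 cmd -73.0,-58.0 act -73.0,-57.8 z26.4 F -3.4 -0.8 -2.7
t27.1 cmd -72.9,-48.0 act -73.1,-47.9 z26.4 F -3.6 -1.0 -3.4
t27.5 cmd -73.0,-38.0 act -73.1,-37.9 z26.4 F -4.7 -1.2 -3.2
t27.9 cmd -73.2,-28.0 act -73.3,-27.9 z26.4 F -5.0 -0.6 -3.8
t28.3 cmd -73.6,-18.0 act -73.5,-17.9 z26.4 F -3.8 -1.7 -2.6
t28.7 cmd -73.7,-8.0 act -73.6,-7.9 z26.4 F -3.8 -0.6 -2.4
t29.1 cmd -73.8,2.0 act -73.8,2.2 z26.4 F -2.9 -0.4 -2.2
```

View pics/t9w.png

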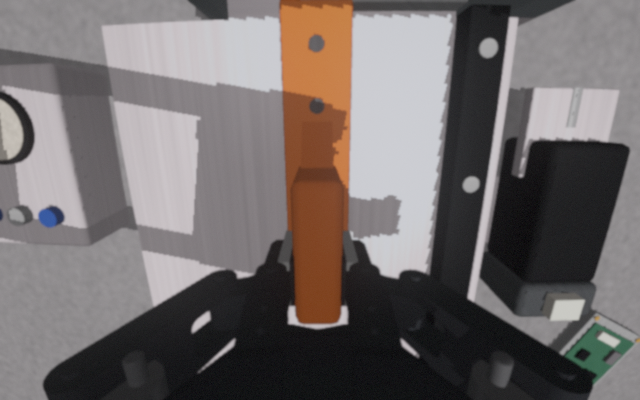

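```bash
cat > f8.py <<'E'
from h import *
import json
x=json.load(open('x.json'))
for y in np.arange(5,34,2.):
    env.move_linear(tcp(x,y,26.5),max_speed=.025); s=env.get_state();F=s['force'][:2];fx,fy=F@EX,F@EY;p=wt(s['eef_pos'])[0]
    print('t%.1f cmd %.1f,%.1f act %.1f,%.1f F %.1f %.1f %.1f'%(s['t'],x,y,p[0],p[1]+127,fx,fy,s['force'][2]))
    x+=float(np.clip(.15*(fx+4),-.3,.3))-.02
    if fy<-14: break
json.dump(x,open('x.json','w'))
grab('wrist','w20');grab('side','s20')
E
python3 f8.py
```

```text
t29.5 cmd -73.6,5.0 act -73.7,4.6 F -4.1 -1.7 -1.6
t29.7 cmd -73.6,7.0 act -73.7,6.6 F -4.8 -2.5 -3.3
t30.0 cmd -73.8,9.0 act -73.7,8.6 F -4.4 -2.8 -2.3
t30.2 cmd -73.8,11.0 act -73.8,10.7 F -4.7 -2.0 -2.5
t30.5 cmd -74.0,13.0 act -73.8,12.8 F -4.1 -2.7 -2.3
t30.7 cmd -74.0,15.0 act -73.9,14.9 F -3.5 -1.8 -2.4
t31.0 cmd -73.9,17.0 act -73.7,15.0 F -5.0 -9.2 -0.6
t31.2 cmd -74.1,19.0 act -73.6,15.0 F -5.7 -14.0 1.7
```

View pics/w20.png

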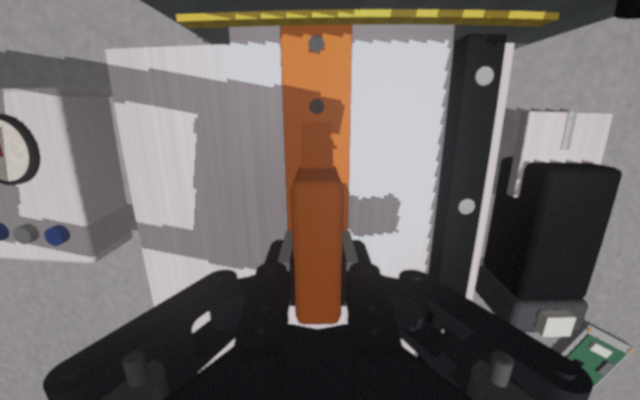

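```bash
cat > f9.py <<'E'
from h import *
env.dwell(.2)
env.move_linear(tcp(-77.5,13.5,26.5),max_speed=.03)
env.move_linear(tcp(-79,-110,27),max_speed=.15); stick()
env.move_linear(tcp(-79,-125,110),max_speed=.2); stick()
P=[.4745,-.3770,.12]
env.move_ptp(P,quat(-1.6)); st()
grab('side','s21');grab('top','t21');grab('wrist','w21')
E
python3 f9.py;  python3 -c "
import cv2
a=cv2.imread('pics/s21.png')
cv2.imwrite('pics/s21z.png',cv2.resize(a[110:240,220:400],None,fx=4,fy=4,interpolation=2))
a=cv2.imread('pics/t21.png')
cv2.imwrite('pics/t21z.png',cv2.resize(a[130:270,140:340],None,fx=4,fy=4,interpolation=2))"
```

```text
t 32.86 pos [597.1 -49.4  37.5] yaw 100.73 F [-1.2 -0.7 -2.4] M [-0.13 -0.03 -0.02] w 0.0204 q [-0.15  0.53  1.64 -0.    1.   -0.33]
   stick x -79.3 tip y -109.2 under 26.9
 t 33.43 pos [599.6 -64.  120.3] yaw 100.76 F [-1.1  0.4 -2.4] M [-0.11 -0.   -0.  ] w 0.0211 q [-0.17  0.44  1.55 -0.01  1.18 -0.36]
   stick x -79.5 tip y -124.0 under 109.7
 t 34.71 pos [ 474.5 -375.8  119.1] yaw -1.52 F [ 0.1  0.3 -3.1] M [ 0.04  0.08 -0.01] w 0.0207 q [-0.74  0.43  1.57  0.    1.14  0.86]
```

View pics/s21z.png

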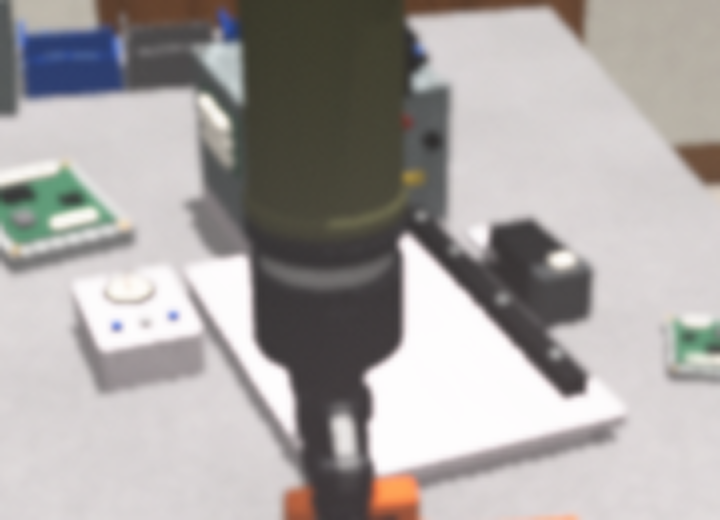

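View pics/w21.png

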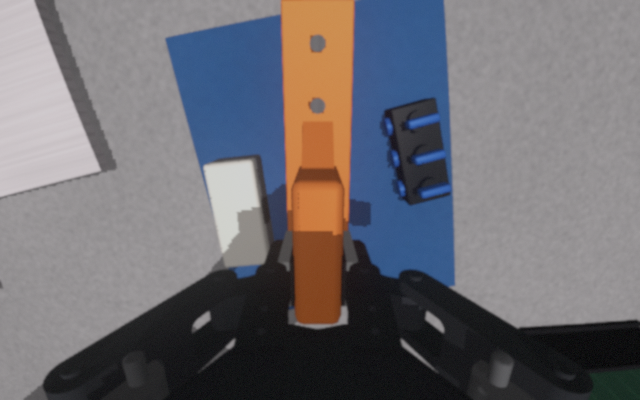

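View pics/t21z.png

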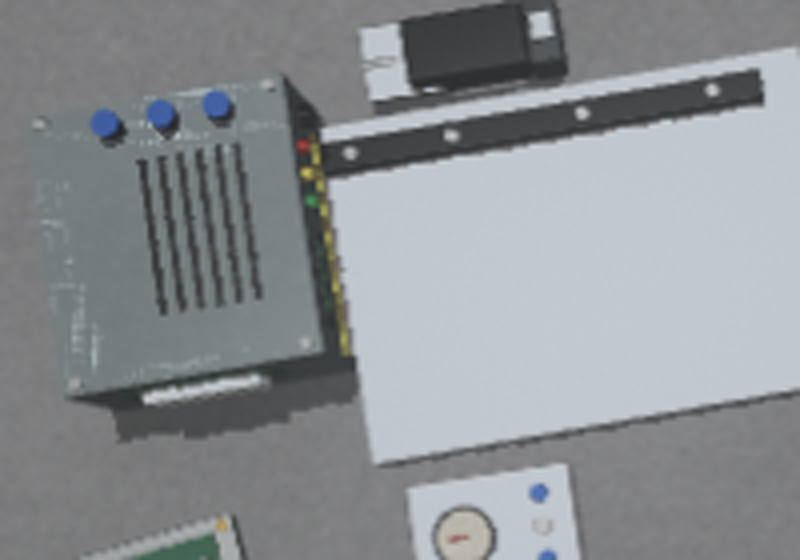

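```bash
cat > f10.py <<'E'
from h import *
p=env.get_state()['eef_pos']; env.move_linear([p[0],p[1],.2],max_speed=.2)
q=np.array(env.get_state()['joint_positions']);q[0]-=.45; env.move_j(q); st()
f=grab('side','s22')
for y,x in ((15,0),(15,-84),(0,0),(0,-125)): print(proj(f,[tw(x+2,y,24),tw(x+2,y,38)]).round(1).tolist())
E
python3 f10.py;  python3 -c "
import cv2
a=cv2.imread('pics/s22.png')
cv2.imwrite('pics/s22z.png',cv2.resize(a[120:200,250:350],None,fx=7,fy=7,interpolation=2))"
```

```text
t 36.46 pos [ 265.4 -543.4  199. ] yaw -27.29 F [ 0.9  0.8 -2.4] M [ 0.03  0.03 -0.06] w 0.0205 q [-1.19  0.36  1.46  0.    1.32  0.86]
[[318.3, 164.7], [318.3, 161.2]]
[[296.2, 168.7], [296.1, 165.2]]
[[319.9, 166.5], [319.9, 162.9]]
[[286.4, 172.6], [286.2, 169.0]]
```

View pics/s22z.png

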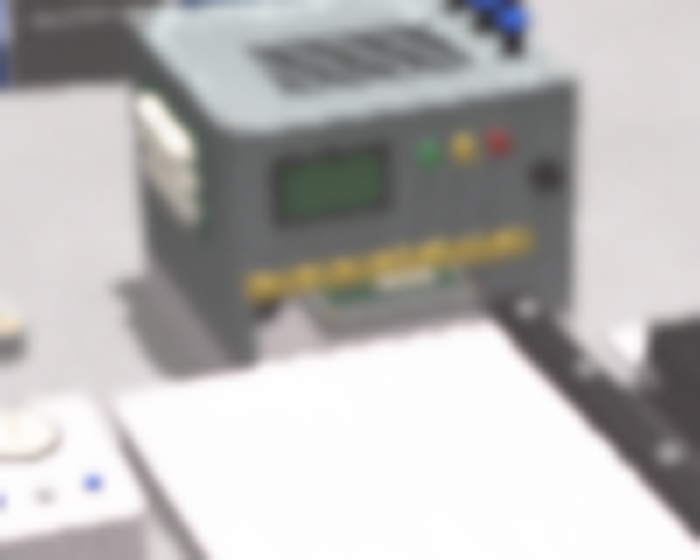

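The side view shows the carrier's rear face 15 mm inside the mouth. Its corners are near (295.7,168.6) and (318.6,165), against predicted (296.2,168.7) and (318.3,164.7), so it is home and against the fence. Now the stick goes back.

```bash
cat > f11.py <<'E'
from h import *
env.move_ptp([.475,-.3773,.12],quat(-1.6)); env.dwell(.1)
env.move_linear([.475,-.3773,.022],max_speed=.15); st()
r=env.move_linear([.475,-.3773,.0125],max_speed=.02,f_stop=4); st(r)
env.set_gripper(.05,100); st('open'); env.dwell(.2)
grab('wrist','w30')
E
python3 f11.py
```

```text
t 38.49 pos [ 475.4 -378.2   22.6] yaw -1.64 F [-0.1 -0.6 -2.3] M [-0.04  0.04 -0.01] w 0.0207 q [-0.74  0.54  1.66  0.    0.93  0.86]
True t 38.96 pos [ 475.3 -377.5   13.6] yaw -1.59 F [-0.   0.5  5. ] M [0.11 0.01 0.05] w 0.0211 q [-0.74  0.56  1.67 -0.    0.92  0.86]
open t 39.35 pos [ 474.  -376.5   12.2] yaw -1.6 F [ 0.1  0.5 -0.5] M [-0.02 -0.01 -0.04] w 0.0501 q [-0.74  0.56  1.67 -0.    0.92  0.86]
```

View pics/w30.png

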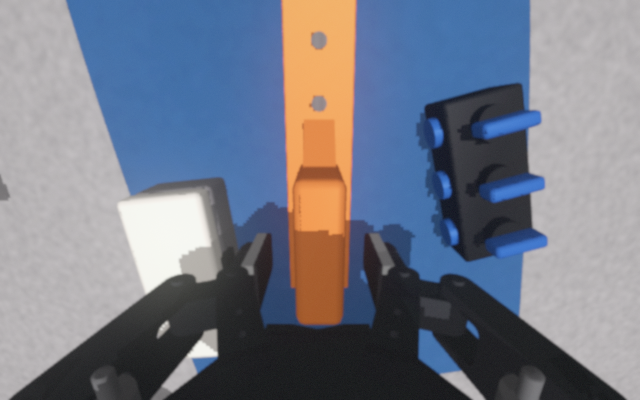

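Stick stands on its sole with the fingers clear on both sides. Lift straight up, go aside, and check.

```bash
cat > f12.py <<'E'
from h import *
p=env.get_state()['eef_pos'];env.move_linear([p[0],p[1],.15],max_speed=.15)
env.move_j([-1.361,.307,1.506,0,1.328,-.073]); st()
grab('side','s31');grab('top','t31')
E
python3 f12.py; python3 -c "
import cv2,numpy as np
a=cv2.imread('pics/t31.png');b=cv2.imread('pics/t21.png')
cv2.imwrite('pics/t31z.png',cv2.resize(a[90:310,130:500],None,fx=2.1,fy=2.1,interpolation=2))
o=cv2.imread('pics/top0.png')
d=cv2.absdiff(a,o).max(2);cv2.imwrite('pics/diff.png',d)"
```

```text
t 42.03 pos [ 161.5 -552.   214.2] yaw 16.22 F [ 0.5 -0.7 -1. ] M [-0.02 -0.05  0.01] w 0.0501 q [-1.36  0.31  1.51  0.    1.33 -0.07]
```

View pics/t31z.png

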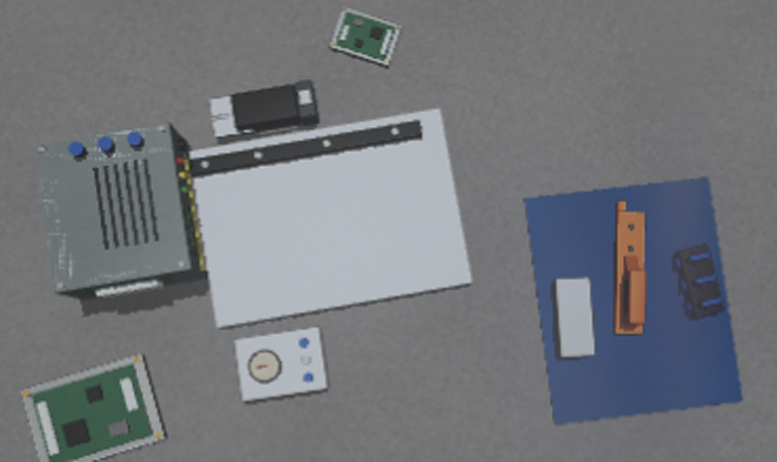

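View pics/diff.png

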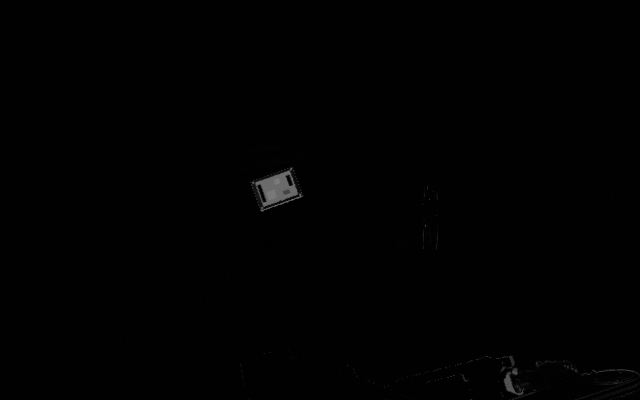

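View pics/s31.png

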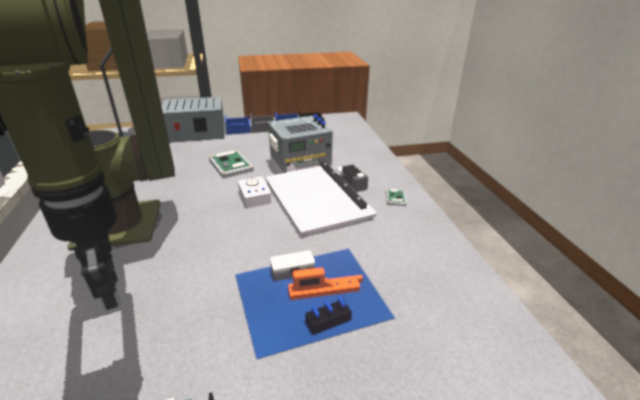

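The before/after difference shows changes only at the carrier, the stick (about 1 px) and the arm; the bystanders have not moved. Handing in.

```bash
python3 -c "
from workcell import env
print(env.close_job())"
```

```text
the job is handed in; nothing more can be done
None
```

The job is handed in: the carrier is home in the bay and the stick stands back on the mat. The robot's clock read 42 s of the 64 allowed, and no verdict is reported.

**What I did:** I gripped the stick and pressed the middle-sized carrier flat against the fence with the side of the sole (about 4.6 N). I then hooked its rear corner and fed it in 2–10 mm steps, keeping roughly 2–6 N against the fence. It stopped firmly on the stop wall with the stick's tip 15.0 mm inside the mouth, which is the expected figure.

**Last checks:**
- **Carrier:** before I put the stick back, the side camera showed its rear corners within 1 px of where they should be when home along the fence.
- **Bystanders:** comparing the top pictures before and after, none of the four has moved.
- **Stick:** it stands on its sole within about 1 px of where it was. The gripper is open and well clear of everything.

**What failed or disagreed:**
- **Fingertips:** by camera they stand about 22 mm behind the reported TCP, not ahead of it as stated. The first two grasp tries closed above the handle and touched nothing; going 42 mm lower fixed it.
- **First descent:** the sole touched the deck lightly (about 6 N) and stopped the move, so I raised it 3 mm.
- **Fence position:** it came out 2–3 mm off my camera estimate, and I corrected for that by force.

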